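# Make up the die-cutting sandwich on the press tray

### The job

Make up the cutting sandwich on the press tray: set the round die centred on the square offcut and the strap-end die centred on the long offcut and lined up with its length, and stand the balance block upright on the bare pad midway between the two offcuts. Then lay the aluminium press plate flat on top of all three, centred over the row and running the same way as the tray. The oval die is not needed for this cut, so leave it where it stands.

Things in the scene. Friction and masses are not known exactly. Their poses are not given: they have to be found in the camera images.
- tray: Press loading tray, fixed: grey steel carrier 140 x 320 x 6 mm under a white cutting pad 120 x 300 x 10 mm, whose top is 16 mm above the table; a pull lip 12 mm high sticks out 16 mm at the +y end. Origin: centre of the carrier's underside, y along its length, x across, z up. The offcuts lie about 85 mm either side of the centre along y, either one at either end; the middle is bare pad.
- square_offcut: Square piece of stiff brown bag board, 76 x 76 x 3 mm, fixed on the pad near one end of the tray. Origin: centre of its underside, on the pad's top; its upper face is 3 mm higher.
- long_offcut: Oblong piece of stiff brown bag board, 110 x 60 x 3 mm, fixed on the pad near the other end of the tray, its length (x) along the tray. Origin: centre of its underside, on the pad's top; its upper face is 3 mm higher.
- round_die: Round cutting die, loose on the mat: ring of bare steel strip, 50 mm outside diameter, 3 mm wall, 32 mm high, open below, one thin bridge across its top flush with the rim. Origin: centre of its underside, z up. 0.14 kg. Gripped from above across its outside.
- strap_die: Strap-end cutting die, loose on the mat: band of bare steel strip 84 mm long (x, pointed end at +x, square end at -x), 36 mm wide (y), 3 mm wall, 32 mm high, open below, two thin bridges flush with the top. Its sides are parallel from x = -42 to +22 mm. Origin: centre of its underside at half length, z up. 0.16 kg. Gripped from above across its width; either end may point either way.
- balance_block: Solid dark steel block, loose on the mat: 44 (x) x 28 (y) mm, 35 mm high, two small dark holes in its top. As high as a die standing on an offcut; it supports the press plate. Fits on the bare pad between the offcuts with its 44 mm length across the tray. Origin: centre of its underside, z up. 0.32 kg. Gripped from above across the 44 mm.
- press_plate: Flat aluminium bar, loose on the mat beyond the tray: 270 mm long (y), 58 mm wide (x), 12 mm thick. Origin: centre of its underside, z up. 0.5 kg. Gripped from above across its width at the middle. On the dies its underside lies 35 mm above the pad's top.
- oval_die: Oval cutting die of bare steel strip, 90 mm long (x), 46 mm wide (y), 32 mm high, loose on the mat; not used in this job. Origin: centre of its underside.

How it is judged:
By the outcome, as a careful person would: the job done as asked, in the order asked, and still so for the second after the job is handed in, with the robot touching nothing.
It also fails if it takes over 96 s, if anything falls off the work surface, if the arm or the gripper's body presses on something with over 40 N, if the wrist force passes 120 N, or if a joint passes its speed limit or range.

### The arm

A 7-joint arm with a two-finger parallel gripper is mounted at the origin on the work surface. World frame = base frame: x ahead of the robot, y to its left, z up, the work surface at z = 0. Lengths are in m, angles in rad, forces in N, time in s.
With the tool pointing down it reaches from about 0.4 to 0.875 m from the base axis. Payload 4.4 kg.
Tool frame: the origin (TCP) lies midway between the tips of the shut fingers; the grasp point (between the pads) lies 19 mm behind it; z points along the fingers, y is the line along which they close (so a half turn about z gives the same grasp; the last joint's range is limited). The gripper opens to 85 mm and grips with 20 to 120 N. Pads are 22 mm wide; open, the fingers measure 114 mm over their backs; the gripper's body (76 mm by 85 mm) begins 54 mm behind the grasp point. The pads swing forward as they close: fully open they stand 13 mm farther back than shut.
Start: joints at [1.187, 0.628, 0.038, 1.517, -0.027, 0.996, -0.02], TCP at [0.203, -0.617, 0.21] pointing down, gripper open.
Joint ranges: [-3.06, 3.06], [-0.37, 2.12], [-1.25, 1.32], [0.18, 2.47], [-1.1, 4.24], [0.23, 1.98], [-2.94, 2.94]. Speed limits (rad/s): [2.57, 2.57, 3.14, 3.14, 3.14, 3.14, 3.14].

### API

Orientations are given as a rotation vector (axis times angle).
In Python, from workcell import state, capture, get_calibration, sign_off gives the robot as it stands.
- The arm moves only by the tool jog_arm, never from a script. Its argument "rows" is a list that holds one entry, the list of rows, each a list of 5 numbers: the opening, from -1 (shut) to 1 (fully open), then the shift along the tool's x, y, z each as a share of 250 mm, from -1 to 1, then the turn about the tool's z as a share of 2 pi rad, from -1 to 1. In form: [[[hand, dx, dy, dz, twist], ...]]. A call has 1 to 8 rows; each row is the pose to reach, as a shift and turn from the pose commanded when the call began, along the tool's axes at that moment, turning the shorter way round; what a row does not reach only later rows make up. A row lasts 1/8 s, in which the tool goes at most 62.5 mm and 10.7 degrees, less where a joint would pass 70% of its speed; a pose out of reach is approached as far as the arm can. A call with a number of a shift or a turn outside -1 to 1 is refused whole. A call with a gripper value outside its range is refused whole. The fingers move at their own pace and stop on an object; "squeeze" is the grip in N (left out, the last holds). Time passes only in rows, so rows that repeat a pose let the fingers close. It gives the time, the measured TCP pose, the force, the opening and the grip force at its end, in the units of the state.
- state(): the state, without advancing time (a new reading comes with each control period).
- capture(name): name is "scene" or "top" or "wrist"; returns the picture (480x640x3 uint8, blue, green, red); there is no depth.
- get_calibration(name): a dict with "mtx" (3x3 intrinsics, pixels), "world_from_camera" (4x4, takes a point from camera to world coordinates); the wrist camera has in their place "T_tool_cam" (4x4, takes a point from camera to tool coordinates, whose origin is the TCP and whose axes are the flange's). Camera axes: x right, y down, z forward; pixel columns grow to the right and rows downward; lengths in m; the calibration is good to about 2 mm. A picture is of the moment at which its call begins: read the wrist's pose just before it. get_calibration takes no time and is no camera call.
- sign_off(): hands the job in; it is judged then, once.
The state is a dict: "clock": time; "qpos": joint angles; "joint_velocities": joint speeds; "joint_torque": joint torques, N m; "ee_pos": TCP position; "orientation": TCP orientation; "contact_force": force on the tool from outside, world axes, zero at the start; "ft_torque": the same for the moment, N m; "gripper_width": finger opening in m; "gripper_force": force on a finger pad.
Only numpy, scipy, OpenCV 4.12 (cv2) and the standard library are available. Lean on these libraries where they do the work, as an engineer would, in place of code of your own. Each camera call takes 0.05 s, during which the arm holds its last target. There are 200 camera calls.

## Working session

There is one attempt and no reset: what is moved stays moved. The work goes in short steps, Python scripts to look and compute and a tool call to move; the robot and the scene stay as the last step left them, time stands still between calls to the robot, and variables do not carry over. Pictures are saved under pics/ and viewed, at most 14 in all, crops included, and the job is handed in when it is done.

Besides the shell and the picture viewer there is one more tool, called after "Request:" as a command line: name --argument value ..., lists and objects as JSON in quotes. jog_arm: Moves the arm, as the interface text tells. Its arguments: {"type":"object","properties":{"rows":{"type":"array"},"squeeze":{"type":"number"}},"required":["rows"]}

```bash
mkdir -p pics; cat > h.py <<'E'
import numpy as np, cv2
from scipy.spatial.transform import Rotation as R
from workcell import state, capture, get_calibration, sign_off
def T_tool(s=None):
    s=s or state(); T=np.eye(4); T[:3,:3]=R.from_rotvec(s["orientation"]).as_matrix(); T[:3,3]=s["ee_pos"]; return T
def cam(name,s=None):
    c=get_calibration(name); K=np.array(c["mtx"])
    T=np.array(c["world_from_camera"]) if name!="wrist" else T_tool(s)@np.array(c["T_tool_cam"])
    return K,T
def ray(uv,z,K,T):
    uv=np.atleast_2d(uv).astype(float)
    d=np.c_[uv,np.ones(len(uv))]@np.linalg.inv(K).T@T[:3,:3].T
    t=(z-T[2,3])/d[:,2]
    return T[:3,3]+d*t[:,None]
def proj(P,K,T):
    P=np.atleast_2d(P); q=(P-T[:3,3])@T[:3,:3]@K.T
    return q[:,:2]/q[:,2:]
E
python3 - <<'E'
from h import *
s=state(); print({k:np.round(v,3) for k,v in s.items()})
for n in ("top","scene","wrist"):
    cv2.imwrite(f"pics/{n}0.png",capture(n)); K,T=cam(n,s); print(n,K.round(1).tolist(),T.round(3).tolist())
E
```

```text
{'clock': np.float64(0.0), 'qpos': array([ 1.187,  0.629,  0.038,  1.518, -0.027,  0.996, -0.02 ]), 'joint_velocities': array([-0.   , -0.001, -0.001,  0.001, -0.001,  0.001,  0.001]), 'joint_torque': array([ 0.0000e+00, -5.6340e+01,  1.2260e+00, -1.9345e+01,  1.1000e-02,
        1.1000e-02, -0.0000e+00]), 'ee_pos': array([ 0.203, -0.617,  0.209]), 'orientation': array([-3.10e+00, -4.97e-01,  1.00e-03]), 'contact_force': array([ 0.076, -0.25 , -0.572]), 'ft_torque': array([ 0.045, -0.017, -0.028]), 'gripper_force': np.float64(0.0), 'gripper_width': np.float64(0.086)}
top [[552.6, 0.0, 320.5], [0.0, 552.6, 234.8], [0.0, 0.0, 1.0]] [[0.011, -0.987, 0.159, 0.372], [-1.0, -0.007, 0.026, -0.004], [-0.025, -0.159, -0.987, 1.094], [0.0, 0.0, 0.0, 1.0]]
scene [[444.2, 0.0, 320.9], [0.0, 444.2, 240.9], [0.0, 0.0, 1.0]] [[-0.159, 0.689, -0.707, 1.175], [0.987, 0.12, -0.105, 0.112], [0.013, -0.714, -0.7, 0.636], [0.0, 0.0, 0.0, 1.0]]
wrist [[427.0, 0.0, 314.2], [0.0, 427.0, 239.8], [0.0, 0.0, 1.0]] [[0.313, -0.914, -0.256, 0.267], [-0.95, -0.302, -0.082, -0.595], [-0.002, 0.269, -0.963, 0.373], [0.0, 0.0, 0.0, 1.0]]
```

View pics/top0.png

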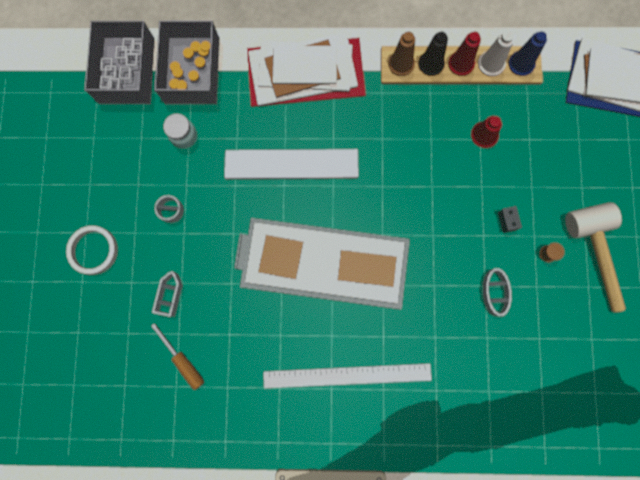

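View pics/scene0.png

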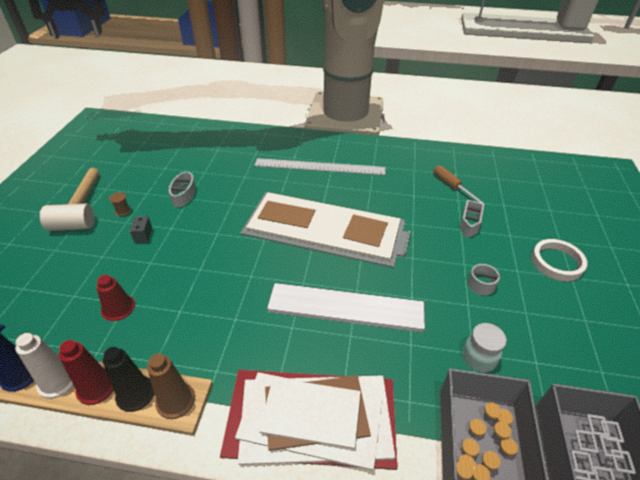

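The top view shows the round die at about (168,208), the strap die at (167,294) with its point up, the block at (510,218) and the oval at (497,292). The plate is at (292,163), the square offcut at (280,257) and the long offcut at (367,268). The scene view agrees with this layout. Next I measure them.

```bash
cat > m.py <<'E'
from h import *
im=cv2.imread("pics/top0.png"); K,T=cam("top")
hsv=cv2.cvtColor(im,cv2.COLOR_BGR2HSV); H,S,V=cv2.split(hsv)
brown=((H<25)&(S>80)&(V>60)); ng=~((H>65)&(H<100)&(S>90))
def blob(mask,win,z,name):
    x0,y0,x1,y1=win; m=np.zeros(mask.shape,np.uint8); m[y0:y1,x0:x1]=mask[y0:y1,x0:x1]
    cs,_=cv2.findContours(m,cv2.RETR_EXTERNAL,cv2.CHAIN_APPROX_NONE); c=max(cs,key=cv2.contourArea)
    P=ray(c[:,0],z,K,T)[:,:2]
    (cx,cy),(w,h),a=cv2.minAreaRect((P*1000).astype(np.float32))
    b=cv2.boxPoints(((cx,cy),(w,h),a)); e=[b[1]-b[0],b[2]-b[1]]; e=max(e,key=np.linalg.norm); ang=np.degrees(np.arctan2(e[1],e[0]))
    print(name,"c",round(cx,1),round(cy,1),"size",round(w,1),round(h,1),"long dir",round((ang+90)%180-90,1), "base r",round(np.hypot(cx,cy)))
blob(brown,(255,230,310,285),.019,"square"); blob(brown,(325,240,402,295),.019,"long")
blob(ng,(215,140,370,190),.012,"plate"); blob(ng,(225,210,415,315),.01,"tray")
blob((V>150)&(S<60),(225,210,415,315),.016,"pad")
blob(ng,(150,190,188,226),.032,"round");blob(ng,(148,265,188,322),.032,"strap");blob(ng,(495,200,526,236),.035,"block");blob(ng,(480,262,515,320),.032,"oval")
E
python3 m.py
```

```text
square c 501.6 102.9 size 72.6 72.3 long dir 79.7 base r 512
long c 480.4 -66.1 size 106.3 55.9 long dir 83.7 base r 485
plate c 692.7 86.5 size 63.0 272.9 long dir -89.3 base r 698
tray c 492.4 24.4 size 336.9 140.9 long dir 82.8 base r 493
pad c 492.5 16.0 size 303.0 122.8 long dir 82.7 base r 493
round c 594.9 326.1 size 52.5 56.4 long dir -89.6 base r 678
strap c 427.5 317.2 size 45.9 86.5 long dir -11.7 base r 532
block c 576.8 -341.5 size 44.8 36.6 long dir 14.6 base r 670
oval c 435.8 -312.6 size 52.8 91.1 long dir -2.0 base r 536
```

View pics/wrist0.png

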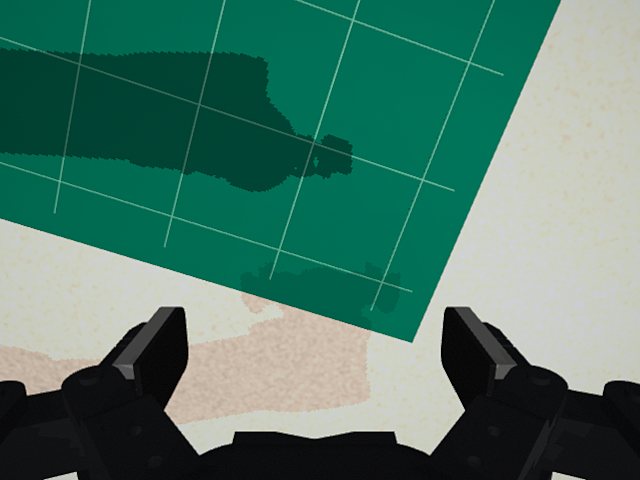

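The wrist picture shows only the open fingers, the mat corner and shadows. The measured sizes and reaches are plausible: the offcut spacing is 170 mm and the tray axis is at 82.8°. I go over the tray first to measure it from close by.

```bash
cat >> h.py <<'E'
def go(x,y,z,yaw,cmd=None):
    """print tool-frame shares towards TCP target (m), yaw of tool y in deg; measured pose as start"""
    s=state(); T=T_tool(s); d=T[:3,:3].T@(np.array([x,y,z])-T[:3,3])
    cur=np.degrees(np.arctan2(T[1,1],T[0,1])); tw=-((yaw-cur+180)%360-180)
    n=np.linalg.norm(d)
    print("t",round(s["clock"],2),"at",T[:3,3].round(4),"yaw",round(cur,2),"tilt",np.degrees(np.arccos(-T[2,2])).round(2),"d mm",(d*1000).round(1),"share",(d/.25).round(4),"twist",round(tw/360,4),"deg",round(tw,2),"rows>=",int(np.ceil(max(n/.0625,abs(tw)/10.7))))
E
python3 -c "
from h import *
go(.49,.02,.30,-7.3)"
```

```text
t 0.15 at [ 0.203  -0.617   0.2097] yaw -71.79 tilt 0.08 d mm [ 471.7 -515.6  -89.6] share [ 1.8867 -2.0622 -0.3582] twist -0.1792 deg -64.49 rows>= 12
```

Request:
jog_arm --rows '[[[1,0.25,-0.25,-0.1,0],[1,0.5,-0.5,-0.2,0],[1,0.7,-0.7,-0.3,0],[1,0.85,-0.9,-0.36,0],[1,0.95,-1,-0.36,0],[1,0.95,-1,-0.36,0]]]'

```text
clock: 0.9
ee_pos: [0.3517, -0.303, 0.301]
orientation: [-3.101, -0.501, -0.001]
contact_force: [0.6, -0.2, 0.3]
gripper_width: 0.0854
gripper_force: 0.0
```

Request:
jog_arm --rows '[[[1,0.2,-0.2,0,-0.03],[1,0.4,-0.4,0,-0.06],[1,0.6,-0.6,0,-0.09],[1,0.8,-0.8,0,-0.12],[1,0.93,-1,0,-0.15],[1,0.93,-1,0,-0.179],[1,0.93,-1,0,-0.179],[1,0.93,-1,0,-0.179]]]'

```text
clock: 1.9
ee_pos: [0.4929, 0.0032, 0.3001]
orientation: [2.362, 2.071, -0.002]
contact_force: [-0.6, -0.2, -0.6]
gripper_width: 0.0856
gripper_force: 0.0
```

```bash
python3 -c "
from h import *
go(.49,.02,.30,-7.3)
s=state();im=capture('wrist');cv2.imwrite('pics/w1.png',im);np.save('w1.npy',T_tool(s)@np.array(get_calibration('wrist')['T_tool_cam']))"
```

```text
t 1.9 at [0.4929 0.0032 0.3001] yaw -7.51 tilt 0.08 d mm [16.3 -5.1  0.1] share [ 0.0653 -0.0204  0.0004] twist -0.0006 deg -0.21 rows>= 1
```

View pics/w1.png

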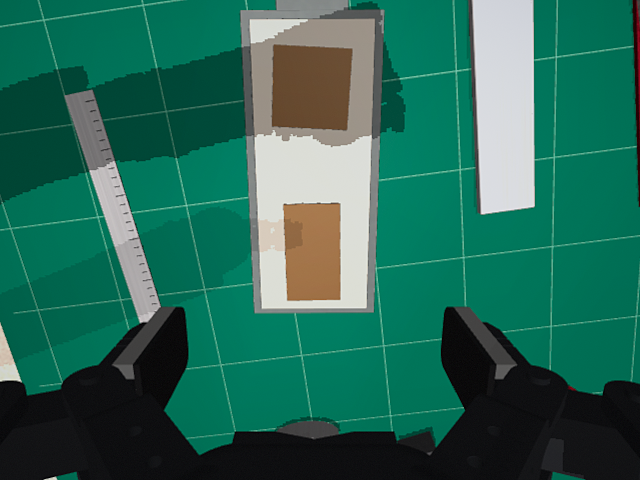

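The wrist view shows the square offcut at (313,87), turned slightly, the long offcut at (312,252), and the tray between about (243,12) and (377,312).

```bash
cat > w.py <<'E'
from h import *
def rect(m,z,K,T,name):
    cs,_=cv2.findContours(m.astype(np.uint8),cv2.RETR_EXTERNAL,cv2.CHAIN_APPROX_NONE); c=max(cs,key=cv2.contourArea)
    P=ray(c[:,0],z,K,T)[:,:2]*1000
    (cx,cy),(w,h),a=cv2.minAreaRect(P.astype(np.float32)); b=cv2.boxPoints(((cx,cy),(w,h),a))
    e=max([b[1]-b[0],b[2]-b[1]],key=np.linalg.norm); ang=(np.degrees(np.arctan2(e[1],e[0]))+90)%180-90
    print(name,"c",round(cx,1),round(cy,1),"size",round(w,1),round(h,1),"ang",round(ang,1)); return cx,cy
def win(m,x0,y0,x1,y1):
    o=np.zeros_like(m); o[y0:y1,x0:x1]=m[y0:y1,x0:x1]; return o
E
python3 - <<'E'
from w import *
im=cv2.imread("pics/w1.png"); T=np.load("w1.npy"); K,_=cam("wrist")
H,S,V=cv2.split(cv2.cvtColor(im,cv2.COLOR_BGR2HSV))
br=(H<25)&(S>110)
rect(win(br,262,35,362,140),.019,K,T,"square");rect(win(br,278,195,350,305),.019,K,T,"long")
ng=~((H>60)&(H<100)&(S>90)); rect(win(ng,235,0,390,314),.006,K,T,"tray incl lip")
go(.5949,.3261,.16,-7.3)
E
```

```text
square c 501.2 102.1 size 74.9 74.9 ang 79.8
long c 480.2 -66.6 size 109.1 58.9 ang 83.4
tray incl lip c 492.2 19.8 size 327.5 140.1 ang 82.9
t 1.95 at [0.4929 0.0028 0.3002] yaw -7.55 tilt 0.08 d mm [334.1  58.7 139.8] share [1.3364 0.2349 0.559 ] twist -0.0007 deg -0.25 rows>= 6
```

Request:
jog_arm --rows '[[[1,0.22,0.04,0.05,0],[1,0.44,0.08,0.12,0],[1,0.66,0.14,0.22,0],[1,0.88,0.2,0.32,0],[1,1,0.235,0.42,0],[1,1,0.235,0.5,0],[1,1,0.235,0.5,0],[1,1,0.235,0.5,0]]]'

```text
clock: 2.95
ee_pos: [0.5844, 0.2435, 0.1763]
orientation: [2.361, 2.071, 0.001]
contact_force: [0.2, 0.4, -0.5]
gripper_width: 0.0851
gripper_force: 0.0
```

```bash
python3 -c "
from h import *
s=state();im=capture('wrist');cv2.imwrite('pics/w2.png',im);np.save('w2.npy',T_tool(s)@np.array(get_calibration('wrist')['T_tool_cam']))
go(.5949,.3261,.16,-7.3)"
```

```text
t 3.0 at [0.5846 0.2438 0.1767] yaw -7.47 tilt 0.11 d mm [83.  -0.5 16.7] share [ 0.3319 -0.0022  0.0669] twist -0.0005 deg -0.17 rows>= 2
```

View pics/w2.png

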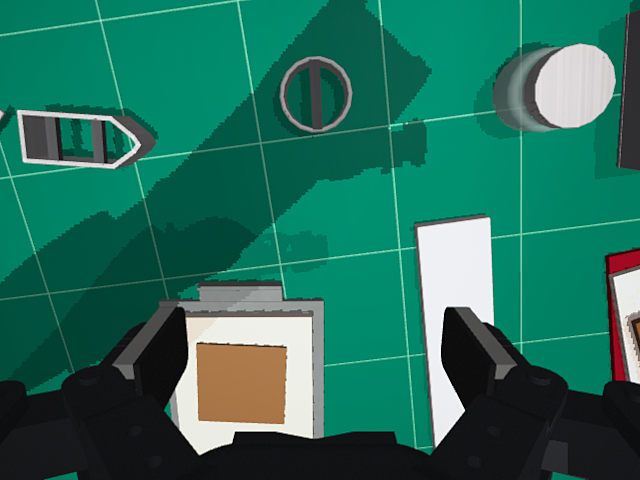

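The wrist view shows the round die's rim centred at about (316,93). The strap die's bright rim runs from (20,110) to its tip at (140,138), and a jar stands at (575,85), clear of the grip.

```bash
python3 - <<'E'
from w import *
im=cv2.imread("pics/w2.png"); T=np.load("w2.npy"); K,_=cam("wrist")
H,S,V=cv2.split(cv2.cvtColor(im,cv2.COLOR_BGR2HSV))
br=(S<45)&(V>95)
m=win(br,265,40,370,145); cs,_=cv2.findContours(m.astype(np.uint8),cv2.RETR_EXTERNAL,cv2.CHAIN_APPROX_NONE)
c=max(cs,key=cv2.contourArea); P=ray(c[:,0],.032,K,T)[:,:2]*1000
print("ring ellipse",np.round(cv2.fitEllipse(P.astype(np.float32))[:2],1),"mincirc",np.round(np.r_[cv2.minEnclosingCircle(P.astype(np.float32))[0]],1))
m=win((S<60)&(V>150),5,95,160,180); rect(m,.032,K,T,"strap rim")
go(.5949,.3261,.16,-7.3)
E
```

```text
ring ellipse [[595.8 328.4]
 [ 48.6  48.7]] mincirc [595.9 328.5]
strap rim c 427.7 319.7 size 36.3 84.2 ang -11.3
t 3.0 at [0.5846 0.2438 0.1767] yaw -7.47 tilt 0.11 d mm [83.  -0.5 16.7] share [ 0.3319 -0.0022  0.0669] twist -0.0005 deg -0.17 rows>= 2
```

Request:
jog_arm --rows '[[[1,0.2,0,0.1,0],[1,0.342,0,0.25,0],[1,0.342,0,0.4,0],[1,0.342,0,0.48,0],[1,0.342,0,0.58,0],[1,0.342,0,0.665,0],[1,0.342,0,0.676,0],[1,0.342,0,0.676,0]]]'

```text
clock: 4.0
ee_pos: [0.5952, 0.3297, 0.0072]
orientation: [2.36, 2.074, 0.002]
contact_force: [0.7, -0.6, -0.1]
gripper_width: 0.0852
gripper_force: 0.0
```

Request:
jog_arm --rows '[[[-1,0,0,0,0],[-1,0,0,0,0],[-1,0,0,0,0],[-1,0,0,0,0],[-1,0,0,0,0],[-1,0,0,0,0]]]' --squeeze 40

```text
clock: 4.75
ee_pos: [0.595, 0.3312, 0.0088]
orientation: [-2.359, -2.074, -0.004]
contact_force: [-2.8, -0.0, 10.2]
gripper_width: 0.0257
gripper_force: 38.7
```

```bash
python3 -c "
from h import *
go(.5012,.1021,.06,-7.1)"
```

```text
t 4.75 at [0.595  0.3312 0.0088] yaw -7.33 tilt 0.16 d mm [-239.1  -63.7  -51.9] share [-0.9563 -0.2548 -0.2077] twist -0.0007 deg -0.23 rows>= 5
```

The grip shut to only 25.7 mm with a 10 N upward push, which isn't a 50 mm ring. I take a look.

```bash
python3 -c "
from h import *
a=capture('wrist');b=capture('scene')[225:325,410:560];cv2.imwrite('pics/w3.png',np.hstack([cv2.resize(a,(480,360)),cv2.resize(b,(320,213))[:,:].copy() if 0 else cv2.copyMakeBorder(cv2.resize(b,(320,213)),0,147,0,0,0)]))
print(state()['gripper_width'],state()['contact_force'])"
```

```text
0.025849091864973896 [-3.11402889  0.73342015  9.76309749]
```

View pics/w3.png

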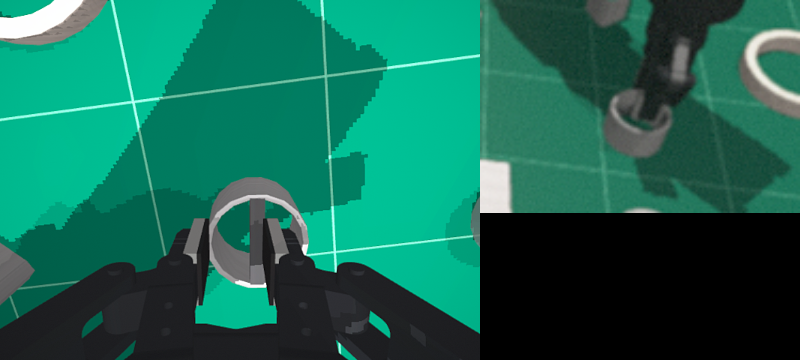

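```bash
python3 -c "
from h import *
a=capture('wrist')[200:440,200:480];cv2.imwrite('pics/w3b.png',cv2.resize(a,None,fx=2.2,fy=2.2,interpolation=3))"
```

```text
(no output)
```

View pics/w3b.png

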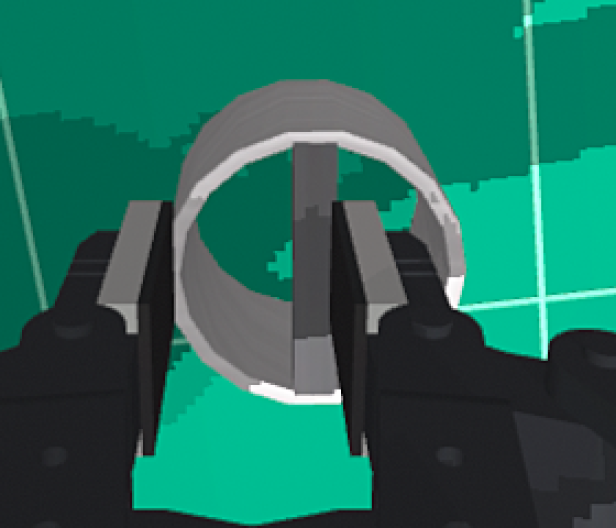

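The left pad is outside the ring, and the right pad is inside it against the bridge. I open a little so neither wall is pushed, then lift straight up and re-measure.

Request:
jog_arm --rows '[[[-0.1,0,0,0,0],[-0.1,0,0,0,0],[-0.1,0,0,0,0],[-0.1,0,0,-0.1,0],[-0.1,0,0,-0.3,0],[0.5,-0.15,0,-0.5,0],[1,-0.33,0,-0.66,0],[1,-0.33,0,-0.66,0]]]'

```text
clock: 5.9
ee_pos: [0.5869, 0.2435, 0.1749]
orientation: [2.362, 2.064, 0.006]
contact_force: [0.4, 0.2, -0.2]
gripper_width: 0.0852
gripper_force: 0.0
```

```bash
cat > ring.py <<'E'
from w import *
import sys
s=state();im=capture('wrist');cv2.imwrite(f'pics/{sys.argv[1]}.png',im); K,T=cam("wrist",s)
H,S,V=cv2.split(cv2.cvtColor(im,cv2.COLOR_BGR2HSV))
u,v=proj([float(sys.argv[2]),float(sys.argv[3]),.032],K,T)[0].astype(int); print("expect px",u,v)
m=win((S<45)&(V>95),max(u-65,0),max(v-65,0),u+65,v+65)
cs,_=cv2.findContours(m.astype(np.uint8),cv2.RETR_EXTERNAL,cv2.CHAIN_APPROX_NONE)
c=max(cs,key=cv2.contourArea); P=(ray(c[:,0],.032,K,T)[:,:2]*1000).astype(np.float32)
print("ellipse",np.round(cv2.fitEllipse(P)[:2],1).tolist(),"circ",np.round(np.r_[cv2.minEnclosingCircle(P)[0]],1),cv2.boundingRect(c))
go(.5949,.3261,.16,-7.3)
E
python3 ring.py w4 .605 .328
```

```text
expect px 323 93
ellipse [[604.1, 327.8], [48.6, 48.7]] circ [604.2 328. ] (287, 56, 73, 76)
t 5.95 at [0.5854 0.2459 0.173 ] yaw -7.55 tilt 0.17 d mm [80.7 -1.2 13.1] share [ 0.3229 -0.0046  0.0522] twist -0.0007 deg -0.25 rows>= 2
```

View pics/w4.png

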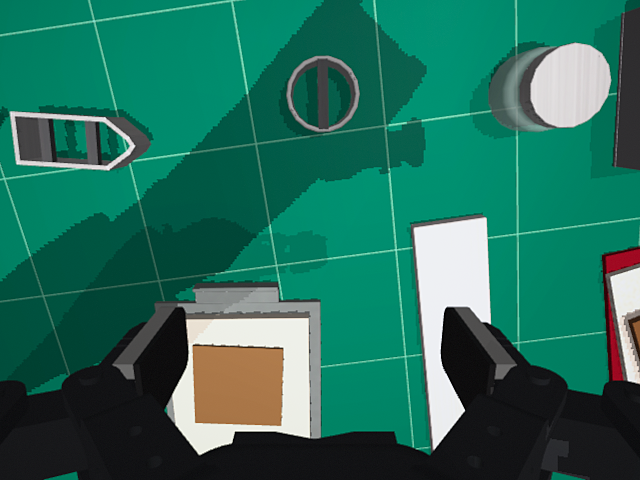

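The ring is upright and has moved 8 mm to (604,328). This time I close partway above it, check the centring, then go deeper.

Request:
jog_arm --rows '[[[0.5,0.2,0.03,0.1,0],[0.5,0.334,0.031,0.25,0],[0.5,0.334,0.031,0.4,0],[0.5,0.334,0.031,0.43,0],[0.5,0.334,0.031,0.43,0],[0.5,0.334,0.031,0.43,0]]]'

```text
clock: 6.7
ee_pos: [0.6035, 0.33, 0.0656]
orientation: [2.36, 2.073, 0.004]
contact_force: [-0.2, -0.6, -0.5]
gripper_width: 0.0641
gripper_force: 0.0
```

```bash
python3 -c "
from h import *
s=state();cv2.imwrite('pics/w5.png',capture('wrist')); print(s['gripper_width'])
go(.6041,.3279,.002,-7.5)"
```

```text
0.06407952837331003
t 6.75 at [0.6036 0.3299 0.0657] yaw -7.4 tilt 0.17 d mm [-2.   0.6 63.7] share [-0.0082  0.0024  0.2548] twist 0.0003 deg 0.1 rows>= 2
```

View pics/w5.png

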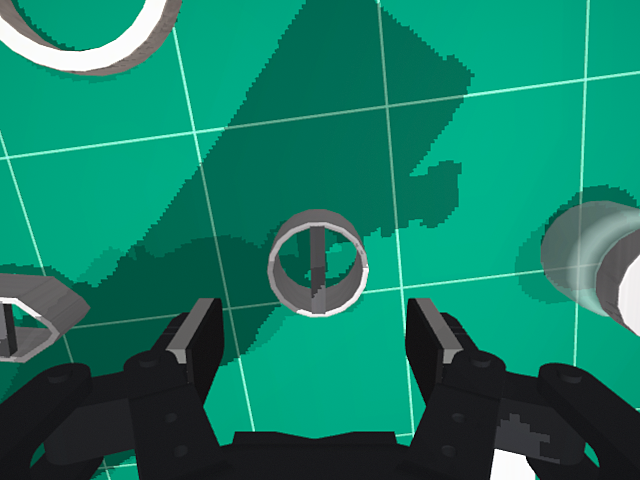

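The ring is at (318,270), between pads at 220 and 408, so it is centred. I descend deeper and close.

Request:
jog_arm --rows '[[[0.5,-0.008,0.002,0.12,0],[0.5,-0.008,0.002,0.22,0],[0.5,-0.008,0.002,0.255,0],[0.5,-0.008,0.002,0.255,0]]]' --squeeze 25

```text
clock: 7.25
ee_pos: [0.603, 0.3277, 0.0007]
orientation: [2.36, 2.074, 0.001]
contact_force: [-0.1, 0.2, 0.5]
gripper_width: 0.064
gripper_force: 0.0
```

Request:
jog_arm --rows '[[[0.2,0,0,0,0],[0.1,0,0,0,0],[0.1,0,0,0,0],[0.1,0,0,0,0]]]'

```text
clock: 7.75
ee_pos: [0.6039, 0.3282, 0.002]
orientation: [2.359, 2.074, 0.005]
contact_force: [0.3, -1.0, 5.3]
gripper_width: 0.0476
gripper_force: 26.2
```

Request:
jog_arm --rows '[[[-0.1,0,0,0,0],[-0.3,0,0,0,0],[-0.3,0,0,0,0],[-0.3,0,0,-0.1,0],[-0.3,0,0,-0.24,0],[-0.3,0,0,-0.24,0]]]' --squeeze 35

```text
clock: 8.5
ee_pos: [0.6045, 0.329, 0.0633]
orientation: [2.359, 2.074, 0.009]
contact_force: [0.4, 0.2, -1.3]
gripper_width: 0.0474
gripper_force: 37.2
```

```bash
python3 -c "
from h import *
s=state();cv2.imwrite('pics/w6.png',capture('wrist')[150:430,160:480]); print(s['gripper_width'],s['contact_force'].round(1) if hasattr(s['contact_force'],'round') else s['contact_force'])
go(.5012,.1021,.06,-7.1)"
```

```text
0.04743130170292188 [ 0.4  0.2 -1.3]
t 8.55 at [0.6033 0.328  0.0614] yaw -7.36 tilt 0.13 d mm [-237.1  -72.3    0.9] share [-0.9484 -0.2893  0.0037] twist -0.0007 deg -0.26 rows>= 4
```

View pics/w6.png

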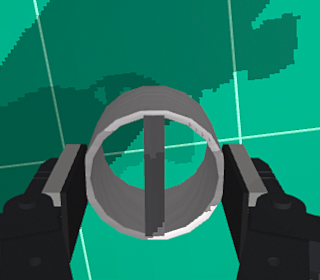

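The ring is held squarely, with its rim centre near (315,325) in the full image. I carry it to the square offcut.

Request:
jog_arm --rows '[[[-0.3,-0.22,-0.07,0,0],[-0.3,-0.44,-0.14,0,0],[-0.3,-0.66,-0.21,0,0],[-0.3,-0.85,-0.26,0,0],[-0.3,-0.95,-0.29,0,0],[-0.3,-0.95,-0.29,0,0],[-0.3,-0.95,-0.29,0,0]]]'

```text
clock: 9.43
ee_pos: [0.5007, 0.1025, 0.0598]
orientation: [-2.358, -2.075, -0.001]
contact_force: [-0.3, 0.7, -1.5]
gripper_width: 0.0474
gripper_force: 37.2
```

```bash
python3 -c "
from h import *
go(.5012,.1021,.0215,-7.1); print(state()['gripper_width'])"
```

```text
t 9.43 at [0.5007 0.1025 0.0598] yaw -7.31 tilt 0.07 d mm [-0.4  0.6 38.3] share [-0.0015  0.0023  0.1532] twist -0.0006 deg -0.21 rows>= 1
0.04736373973076688
```

Request:
jog_arm --rows '[[[-0.3,-0.001,0.002,0.08,0],[-0.3,-0.001,0.002,0.13,0],[-0.3,-0.001,0.002,0.148,0],[-0.3,-0.001,0.002,0.153,0],[-0.3,-0.001,0.002,0.156,0],[-0.3,-0.001,0.002,0.156,0]]]'

```text
clock: 10.18
ee_pos: [0.5011, 0.101, 0.0215]
orientation: [2.359, 2.074, 0.001]
contact_force: [0.6, 0.2, -1.8]
gripper_width: 0.0475
gripper_force: 37.2
```

Request:
jog_arm --rows '[[[-0.3,0,0,0.005,0],[-0.3,0,0,0.009,0],[-0.3,0,0,0.009,0]]]'

```text
clock: 10.55
ee_pos: [0.5012, 0.101, 0.0209]
orientation: [2.358, 2.073, 0.002]
contact_force: [-2.6, -0.7, 17.0]
gripper_width: 0.0472
gripper_force: 39.0
```

Request:
jog_arm --rows '[[[-0.3,0,0,-0.005,0],[0.3,0,0,-0.005,0],[0.5,0,0,-0.005,0],[0.5,0,0,-0.005,0],[0.5,0,0,-0.1,0],[0.7,0,0,-0.3,0],[1,0,0,-0.5,0],[1,0,0,-0.5,0]]]'

```text
clock: 11.55
ee_pos: [0.5034, 0.1018, 0.1473]
orientation: [2.357, 2.072, 0.01]
contact_force: [1.0, 0.3, -0.1]
gripper_width: 0.0851
gripper_force: 0.0
```

```bash
python3 -c "
from w import *
im=capture('top');K,T=cam('top');cv2.imwrite('pics/t7.png',im)
go(.4277,.3197,.146,78.7)
go(.43,.32,.146,-101.3)"
```

```text
t 11.6 at [0.5019 0.1011 0.1454] yaw -7.38 tilt 0.2 d mm [ 207.3 -101.7   -0.8] share [ 0.8292 -0.4067 -0.0031] twist -0.2391 deg -86.08 rows>= 9
t 11.6 at [0.5019 0.1011 0.1454] yaw -7.38 tilt 0.2 d mm [207.9 -99.4  -0.8] share [ 0.8316 -0.3978 -0.0031] twist 0.2609 deg 93.92 rows>= 9
```

Request:
jog_arm --rows '[[[0.6,0.2,-0.1,0,-0.029],[0.6,0.4,-0.2,0,-0.058],[0.6,0.6,-0.3,0,-0.087],[0.6,0.8,-0.4,0,-0.116],[0.6,0.83,-0.408,0,-0.145],[0.6,0.83,-0.408,0,-0.174],[0.6,0.83,-0.408,0,-0.203],[0.6,0.83,-0.408,0,-0.232]]]'

```text
clock: 12.6
ee_pos: [0.4252, 0.3191, 0.1422]
orientation: [-0.368, -3.117, 0.003]
contact_force: [0.0, -0.7, -0.7]
gripper_width: 0.0684
gripper_force: 0.0
```

Request:
jog_arm --rows '[[[0.4,0,0,0,-0.007],[0.4,-0.12,0,0,-0.007],[0.4,-0.12,0,0,-0.007],[0.4,-0.12,0,0,-0.007]]]'

```text
clock: 13.1
ee_pos: [0.4544, 0.3125, 0.1433]
orientation: [-0.311, -3.125, 0.001]
contact_force: [0.0, -0.2, 0.2]
gripper_width: 0.0594
gripper_force: 0.0
```

```bash
cat > strap.py <<'E'
from w import *
import sys
s=state();im=capture('wrist');cv2.imwrite(f'pics/{sys.argv[1]}.png',im);K,T=cam("wrist",s)
H,S,V=cv2.split(cv2.cvtColor(im,cv2.COLOR_BGR2HSV))
m=(S<60)&(V>float(sys.argv[2])); z=float(sys.argv[3])
n,l,st,_=cv2.connectedComponentsWithStats(m.astype(np.uint8))
u,v=proj([.4277,.3197,z],K,T)[0]; print("expect",u.round(),v.round())
for i in range(1,n):
    if st[i,4]>300: print(st[i]); rect(l==i,z,K,T,"comp")
E
python3 strap.py w7 150 .032; python3 -c "
from h import *
go(.4277,.3197,.002,78.7)"
```

```text
expect 316.0 188.0
[ 247    0   98   85 1110]
comp c 340.7 324.5 size 70.5 6.0 ang 40.6
[ 288  120   59  131 1538]
comp c 427.8 319.7 size 36.4 84.2 ang -11.5
[ 497  190  136  129 4584]
comp c 506.5 474.7 size 90.7 90.5 ang 78.7
[  0 246  54  15 554]
comp c 432.8 118.5 size 36.3 8.5 ang 82.9
[   0  257  141  117 6210]
comp c 485.7 131.9 size 87.3 88.1 ang -7.1
[ 135  283   36   68 1632]
comp c 495.1 190.0 size 20.4 50.6 ang -7.3
[  0 327  58  42 304]
comp c 497.3 98.7 size 46.3 17.1 ang 37.7
[  0 379  27  31 394]
comp c 536.6 65.0 size 19.3 25.6 ang -34.5
t 13.15 at [0.4543 0.3127 0.1435] yaw 78.69 tilt 0.07 d mm [ 27.2   1.7 141.5] share [0.109  0.0068 0.5662] twist -0.0 deg -0.01 rows>= 3
```

View pics/w7.png

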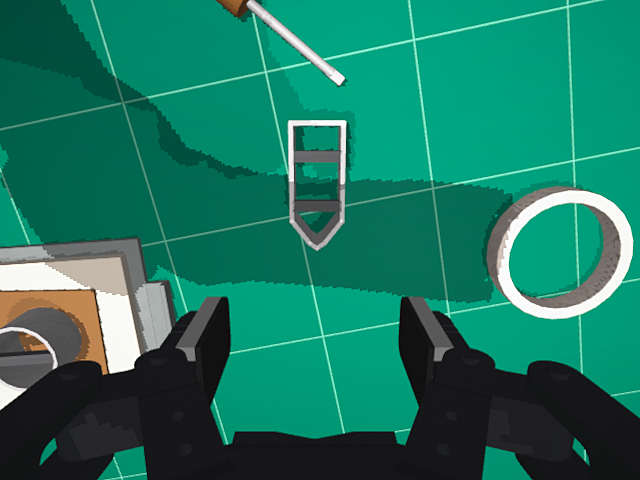

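The strap die sits at (317,185) with its point toward the gripper. The near measurement agrees with the earlier one (427.8, 319.7, −11.5°). I grasp it now.

Request:
jog_arm --rows '[[[0.3,0.109,0.007,0.15,0],[0.3,0.109,0.007,0.3,0],[0.3,0.109,0.007,0.4,0],[0.3,0.109,0.007,0.5,0],[0.3,0.109,0.007,0.556,0],[0.3,0.109,0.007,0.56,0],[0.3,0.109,0.007,0.56,0]]]' --squeeze 30

```text
clock: 14.02
ee_pos: [0.4291, 0.3203, 0.0046]
orientation: [0.309, 3.126, 0.001]
contact_force: [0.6, -0.1, 0.2]
gripper_width: 0.0556
gripper_force: 0.0
```

Request:
jog_arm --rows '[[[0,0,0,0,0],[-0.2,0,0,0,0],[-0.4,0,0,0,0],[-0.5,0,0,0,0],[-0.5,0,0,0,0]]]'

```text
clock: 14.65
ee_pos: [0.4294, 0.32, 0.0049]
orientation: [0.31, 3.125, 0.001]
contact_force: [-0.7, -1.2, 5.8]
gripper_width: 0.035
gripper_force: 29.8
```

```bash
python3 -c "
from h import *
go(.4802,-.0666,.07,-6.6); go(.4278,.3197,.1,78.7)"
```

```text
t 14.65 at [0.4294 0.32   0.0049] yaw 78.68 tilt 0.08 d mm [-125.7 -369.   -65.3] share [-0.5029 -1.4761 -0.2611] twist 0.2369 deg 85.28 rows>= 8
t 14.65 at [0.4294 0.32   0.0049] yaw 78.68 tilt 0.08 d mm [  1.4  -0.5 -95.1] share [ 0.0057 -0.002  -0.3806] twist -0.0001 deg -0.02 rows>= 2
```

Request:
jog_arm --rows '[[[-0.5,0,0,-0.1,0],[-0.5,0,0,-0.3,0],[-0.5,0,0,-0.45,0],[-0.5,-0.1,-0.25,-0.45,0],[-0.5,-0.17,-0.5,-0.45,0],[-0.5,-0.25,-0.75,-0.45,0],[-0.5,-0.34,-1,-0.45,0],[-0.5,-0.34,-1,-0.45,0]]]'

```text
clock: 15.65
ee_pos: [0.4628, 0.0519, 0.1158]
orientation: [-0.322, -3.124, 0.006]
contact_force: [0.4, 2.5, -2.1]
gripper_width: 0.0349
gripper_force: 31.2
```

```bash
python3 -c "
from h import *
go(.4801,-.0678,.117,-6.6); print(state()['gripper_width'],state()['contact_force'])"
```

```text
t 15.65 at [0.4628 0.0519 0.1158] yaw 78.23 tilt 0.24 d mm [ -41.3 -113.7   -0.7] share [-0.1653 -0.4548 -0.003 ] twist 0.2356 deg 84.83 rows>= 8
0.03487740346999966 [ 0.39312553  2.46505108 -2.09308131]
```

Request:
jog_arm --rows '[[[-0.5,-0.08,-0.2,0,0.029],[-0.5,-0.165,-0.4,0,0.058],[-0.5,-0.165,-0.455,0,0.087],[-0.5,-0.165,-0.455,0,0.116],[-0.5,-0.165,-0.455,0,0.145],[-0.5,-0.165,-0.455,0,0.174],[-0.5,-0.165,-0.455,0,0.203],[-0.5,-0.165,-0.455,0,0.232]]]'

```text
clock: 16.65
ee_pos: [0.4815, -0.0607, 0.1165]
orientation: [-2.318, -2.12, -0.001]
contact_force: [0.4, 0.5, -1.8]
gripper_width: 0.0347
gripper_force: 31.2
```

Request:
jog_arm --rows '[[[-0.5,0,0,0.08,0.005],[-0.5,0,0,0.16,0.005],[-0.5,0,0,0.24,0.005],[-0.5,0,0,0.24,0.005],[-0.5,0,0,0.24,0.005],[-0.5,0,0,0.24,0.005]]]'

```text
clock: 17.4
ee_pos: [0.482, -0.0616, 0.0572]
orientation: [2.345, 2.089, 0.002]
contact_force: [0.1, 0.7, -2.0]
gripper_width: 0.0349
gripper_force: 31.2
```

```bash
python3 -c "
from w import *
go(.4801,-.0678,.0245,-6.6); 
s=state();im=capture('wrist');cv2.imwrite('pics/w8.png',im);K,T=cam('wrist',s)
H,S,V=cv2.split(cv2.cvtColor(im,cv2.COLOR_BGR2HSV))
u,v=proj([.5012,.1021,.051],K,T)[0];print(u,v)
m=(S<60)&(V>150); n,l,st,_=cv2.connectedComponentsWithStats(m.astype(np.uint8))
br=(H<25)&(S>110); rect(win(br,150,0,480,200),.019,K,T,'square')
print(*proj(np.array([[.5012,.1021,.019]]),K,T))
s=state();go(.4801,-.0678,.0245,-6.6)"
```

```text
t 17.4 at [ 0.482  -0.0616  0.0572] yaw -6.63 tilt 0.09 d mm [-6.4 -1.3 32.7] share [-0.0256 -0.0051  0.1309] twist -0.0001 deg -0.03 rows>= 1
317.57383700932354 -189.35324680906155
square c 485.5 -20.9 size 16.5 59.4 ang -6.6
[ 316.84749992 -132.60579394]
t 17.45 at [ 0.482  -0.0617  0.0572] yaw -6.64 tilt 0.09 d mm [-6.3 -1.2 32.7] share [-0.025  -0.0049  0.1307] twist -0.0001 deg -0.04 rows>= 1
```

View pics/w8.png

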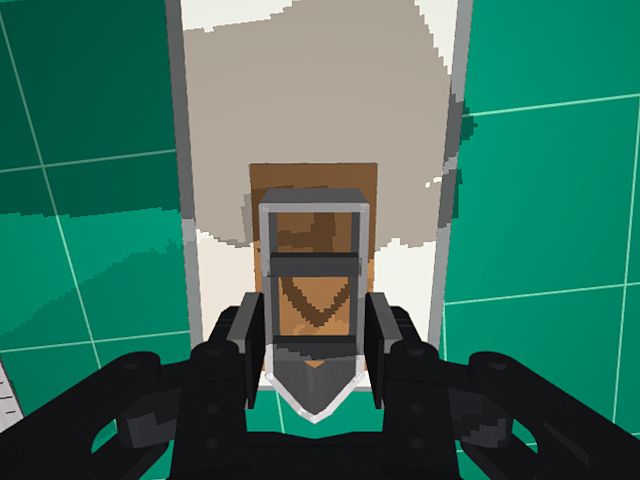

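The view shows the strap die over the long offcut: square-end rim at row 207, tip at (315,420), and the offcut's far edge at row 163. I check the die's position in the hand.

```bash
python3 -c "
from w import *
K,T=cam('wrist'); P=ray([[314,204],[315,422],[260,207],[370,207]],.0847,K,T)*1000; print(P.round(1)); print('centre',((P[0]+P[1])/2).round(1),'len',np.linalg.norm(P[0]-P[1]), 'tool', state()['ee_pos'])"
```

```text
[[ 486.   -19.3   84.7]
 [ 476.8 -101.7   84.7]
 [ 468.5  -18.2   84.7]
 [ 503.9  -22.3   84.7]]
centre [481.4 -60.5  84.7] len 82.97562710892927 tool [ 0.48199707 -0.06172331  0.0571725 ]
```

Request:
jog_arm --rows '[[[-0.5,-0.025,-0.005,0.03,0],[-0.5,-0.025,-0.005,0.08,0],[-0.5,-0.025,-0.005,0.115,0],[-0.5,-0.025,-0.005,0.126,0],[-0.5,-0.025,-0.005,0.13,0],[-0.5,-0.025,-0.005,0.133,0],[-0.5,-0.025,-0.005,0.133,0]]]'

```text
clock: 18.32
ee_pos: [0.4788, -0.0676, 0.0238]
orientation: [-2.346, -2.09, 0.001]
contact_force: [-3.2, -0.1, 6.4]
gripper_width: 0.0346
gripper_force: 32.0
```

```bash
python3 -c "
from h import *
go(.4801,-.0678,.0235,-6.6)"
```

```text
t 18.32 at [ 0.4788 -0.0676  0.0238] yaw -6.61 tilt 0.04 d mm [-0.   1.3  0.3] share [-0.0002  0.0051  0.0014] twist -0.0 deg -0.01 rows>= 1
```

Request:
jog_arm --rows '[[[-0.5,0,0,-0.008,0],[-0.5,0,0.004,-0.008,0],[-0.5,0,0.004,-0.008,0],[-0.5,0,0.004,-0.002,0],[-0.5,0,0.004,0,0],[-0.5,0,0.004,0,0]]]'

```text
clock: 19.08
ee_pos: [0.4806, -0.068, 0.0238]
orientation: [2.346, 2.089, 0.0]
contact_force: [-1.5, -0.6, 7.8]
gripper_width: 0.0346
gripper_force: 32.2
```

Request:
jog_arm --rows '[[[0,0,0,-0.002,0],[0.3,0,0,-0.002,0],[0.3,0,0,-0.002,0],[0.3,0,0,-0.1,0],[0.3,0,0,-0.3,0],[0.6,0,0,-0.5,0],[1,0,0,-0.75,0],[1,0,0,-0.95,0]]]'

```text
clock: 20.08
ee_pos: [0.4806, -0.0679, 0.263]
orientation: [2.345, 2.089, 0.002]
contact_force: [1.1, 0.0, -1.2]
gripper_width: 0.0855
gripper_force: 0.0
```

```bash
cat > chk.py <<'E'
from w import *
s=state();im=capture('wrist');K,T=cam('wrist',s);cv2.imwrite('pics/chk.png',im)
H,S,V=cv2.split(cv2.cvtColor(im,cv2.COLOR_BGR2HSV))
br=(H<25)&(S>110)
def near(name,p,z,r,m):
    u,v=proj([*p,z],K,T)[0]; o=win(m.astype(np.uint8),max(int(u-r),0),max(int(v-r),0),max(int(u+r),1),max(int(v+r),1)); print(name,"px",int(u),int(v),o.sum()); 
    if o.any(): rect(o,z,K,T,name)
near("square",(.5012,.1021),.019,70,br); near("long",(.4802,-.0666),.019,80,br)
go(.491,.018,.26,-6.9)
E
python3 chk.py
```

```text
square px 316 -3 2987
square c 497.7 83.1 size 37.2 75.3 ang -10.2
long px 314 193 4849
long c 480.4 -67.1 size 108.6 59.5 ang 83.7
t 20.12 at [ 0.4842 -0.0676  0.2686] yaw -6.62 tilt 0.67 d mm [85.8 -3.2  8.5] share [ 0.3433 -0.0129  0.0341] twist 0.0008 deg 0.28 rows>= 2
```

Request:
jog_arm --rows '[[[1,0.2,0,-0.1,0],[1,0.3,0,-0.16,0],[1,0.3,0,-0.16,0],[1,0.3,0,-0.16,0],[1,0.3,0,-0.16,0]]]'

```text
clock: 20.75
ee_pos: [0.4884, 0.005, 0.2997]
orientation: [-2.348, -2.086, 0.003]
contact_force: [0.3, 0.4, 0.4]
gripper_width: 0.0853
gripper_force: 0.0
```

```bash
python3 chk.py; python3 - <<'E'
from w import *
im=cv2.imread('pics/chk.png');K,T=cam('wrist')
for n,p,r in (("ring",(.5012,.1021),55),("strap",(.4802,-.0666),70)):
    u,v=proj([*p,.051],K,T)[0].astype(int); u0,v0=max(u-r,0),max(v-r,0)
    cv2.imwrite(f'pics/{n}_c.png',cv2.resize(im[v0:v+r,u0:u+r],(400,400),interpolation=3)); print(n,u0,v0,u+r,v+r)
a=[cv2.imread(f'pics/{n}_c.png') for n in ("ring","strap")]; cv2.imwrite('pics/both.png',np.hstack(a))
E
```

```text
square px 317 89 4822
square c 501.2 102.1 size 75.0 74.8 ang 79.7
long px 315 254 3372
long c 480.6 -66.2 size 108.5 59.6 ang 83.5
t 20.8 at [0.4886 0.0052 0.2998] yaw -6.75 tilt 0.1 d mm [13.1  1.  39.8] share [0.0522 0.0039 0.1593] twist 0.0004 deg 0.15 rows>= 1
ring 261 32 371 142
strap 245 194 385 334
```

View pics/both.png

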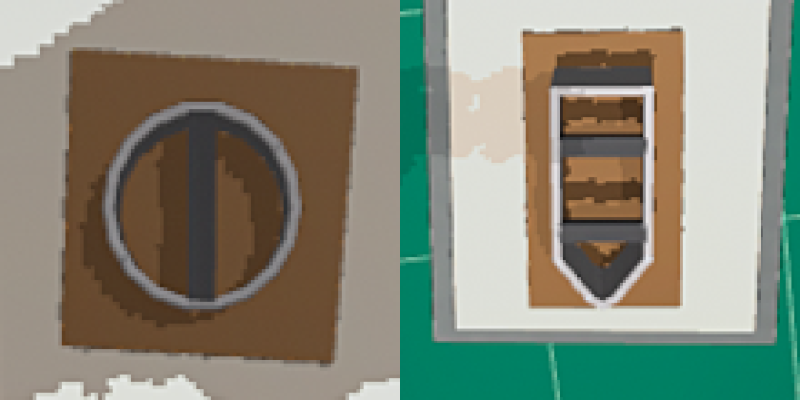

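Left crop: the ring is centred on the square offcut. Right crop: the strap die is centred on the long offcut and in line with it. In both crops the apparent shifts match the perspective expected for the rim height, to about 1 mm. Now the block.

Request:
jog_arm --rows '[[[1,-0.25,0,0,0],[1,-0.5,0.05,0,0],[1,-0.75,0.12,0.05,0],[1,-1,0.2,0.15,0],[1,-1,0.2,0.2,0],[1,-1,0.2,0.2,0],[1,-1,0.2,0.2,0]]]'

```text
clock: 21.68
ee_pos: [0.5103, -0.2455, 0.2512]
orientation: [-2.343, -2.092, -0.002]
contact_force: [-0.1, 0.7, -0.2]
gripper_width: 0.0854
gripper_force: 0.0
```

```bash
python3 -c "
from h import *
K,T=cam('top'); print(ray([[552,252]],.015,K,T))
go(.584,-.368,.16,14.6)"
```

```text
[[ 0.51511736 -0.42698046  0.015     ]]
t 21.68 at [ 0.5103 -0.2455  0.2512] yaw -6.49 tilt 0.07 d mm [-113.4   87.    91.2] share [-0.4537  0.3482  0.3646] twist -0.0586 deg -21.09 rows>= 3
```

Request:
jog_arm --rows '[[[0.6,-0.2,0.15,0.1,-0.03],[0.6,-0.4,0.3,0.2,-0.058],[0.6,-0.454,0.348,0.3,-0.058],[0.6,-0.454,0.348,0.36,-0.058],[0.6,-0.454,0.348,0.36,-0.058],[0.6,-0.454,0.348,0.36,-0.058]]]'

```text
clock: 22.42
ee_pos: [0.5841, -0.3686, 0.1627]
orientation: [1.925, 2.481, 0.001]
contact_force: [0.5, 0.5, 0.6]
gripper_width: 0.0683
gripper_force: 0.0
```

```bash
python3 - <<'E'
from w import *
s=state();im=capture('wrist');cv2.imwrite('pics/w9.png',im);K,T=cam('wrist',s)
H,S,V=cv2.split(cv2.cvtColor(im,cv2.COLOR_BGR2HSV))
u,v=proj([.5768,-.3415,.035],K,T)[0].astype(int); print(u,v)
c=im[v-60:v+60,u-70:u+70]; cv2.imwrite('pics/w9c.png',cv2.resize(c,None,fx=5,fy=5,interpolation=3))
for lo in (25,40,55,70,85):
    m=win(((S<70)&(V>lo)&(V<170)),u-60,v-60,u+60,v+60); print(lo); rect(m,.035,K,T,"blk")
go(.5768,-.3415,.06,14.6)
E
```

```text
314 182
25
blk c 578.5 -345.1 size 43.3 30.5 ang 12.4
40
blk c 578.8 -346.5 size 43.3 27.7 ang 12.4
55
blk c 579.0 -346.6 size 43.1 27.4 ang 12.5
70
blk c 578.6 -356.0 size 38.2 9.1 ang 14.4
85
blk c 578.6 -356.0 size 38.1 9.1 ang 14.4
t 22.48 at [ 0.5841 -0.3691  0.1628] yaw 14.36 tilt 0.15 d mm [ 28.7  -0.5 102.8] share [ 0.115  -0.0018  0.4112] twist -0.0007 deg -0.24 rows>= 2
```

View pics/w9c.png

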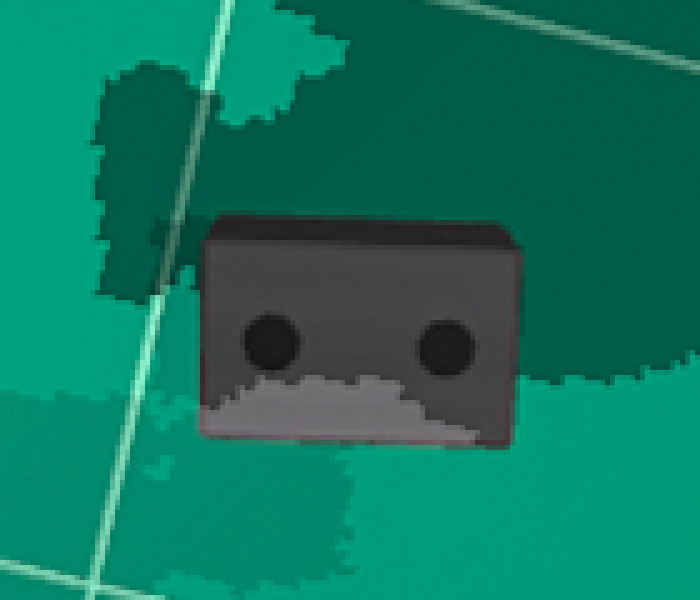

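The crop shows the block with two holes. Its top face is 43.2 × 27.6 mm, centred at (578.9, −346.5) and at 12.4°, which matches the given size.

Request:
jog_arm --rows '[[[0.6,0.05,0.002,0.1,0.0055],[0.6,0.093,0.002,0.25,0.0055],[0.6,0.093,0.002,0.4,0.0055],[0.6,0.093,0.002,0.5,0.0055],[0.6,0.093,0.002,0.61,0.0055],[0.6,0.093,0.002,0.624,0.0055],[0.6,0.093,0.002,0.624,0.0055]]]' --squeeze 40

```text
clock: 23.35
ee_pos: [0.5789, -0.3477, 0.0061]
orientation: [1.97, 2.445, 0.001]
contact_force: [0.2, 0.1, 0.4]
gripper_width: 0.0684
gripper_force: 0.0
```

Request:
jog_arm --rows '[[[0.3,0,0,0,0],[0.1,0,0,0,0],[-0.1,0,0,0,0],[-0.3,0,0,0,0],[-0.3,0,0,0,0]]]'

```text
clock: 23.98
ee_pos: [0.5791, -0.348, 0.0062]
orientation: [1.97, 2.444, 0.001]
contact_force: [-0.5, 0.1, 6.4]
gripper_width: 0.0427
gripper_force: 41.1
```

```bash
python3 -c "
from h import *
go(.5789,-.3465,.12,-6.9); go(.491,.018,.12,-6.9)"
```

```text
t 23.98 at [ 0.5791 -0.348   0.0062] yaw 12.26 tilt 0.14 d mm [   1.4    0.4 -113.8] share [ 0.0054  0.0015 -0.4554] twist 0.0532 deg 19.16 rows>= 2
t 23.98 at [ 0.5791 -0.348   0.0062] yaw 12.26 tilt 0.14 d mm [ 376.2   -8.1 -114.4] share [ 1.5048 -0.0324 -0.4576] twist 0.0532 deg 19.16 rows>= 7
```

Request:
jog_arm --rows '[[[-0.3,0,0,-0.1,0],[-0.3,0,0,-0.3,0],[-0.3,0,0,-0.5,0],[-0.3,0.25,0,-0.5,0],[-0.3,0.5,-0.01,-0.5,0],[-0.3,0.75,-0.02,-0.5,0],[-0.3,1,-0.03,-0.5,0],[-0.3,1,-0.03,-0.5,0]]]'

```text
clock: 24.98
ee_pos: [0.5158, -0.0983, 0.1299]
orientation: [-1.957, -2.453, -0.002]
contact_force: [0.5, -1.7, -2.8]
gripper_width: 0.0424
gripper_force: 42.3
```

Request:
jog_arm --rows '[[[-0.3,0.2,0,0,0.028],[-0.3,0.4,0,0,0.053],[-0.3,0.49,0,0,0.053],[-0.3,0.49,0,0,0.053],[-0.3,0.49,0,0,0.053]]]'

```text
clock: 25.6
ee_pos: [0.4917, 0.013, 0.1295]
orientation: [2.351, 2.083, -0.001]
contact_force: [-0.9, -0.6, -3.0]
gripper_width: 0.0426
gripper_force: 42.3
```

```bash
python3 -c "
from h import *
go(.4906,.0165,.0222,-7.0); print(state()['contact_force'],state()['gripper_width'])"
```

```text
t 25.6 at [0.4917 0.013  0.1295] yaw -6.91 tilt 0.07 d mm [  3.4  -1.5 107.3] share [ 0.0138 -0.006   0.4291] twist 0.0003 deg 0.09 rows>= 2
[-0.90894845 -0.57171704 -3.02102152] 0.042619269352
```

Request:
jog_arm --rows '[[[-0.3,0.014,-0.006,0.15,0],[-0.3,0.014,-0.006,0.28,0],[-0.3,0.014,-0.006,0.38,0],[-0.3,0.014,-0.006,0.415,0],[-0.3,0.014,-0.006,0.422,0],[-0.3,0.014,-0.006,0.426,0],[-0.3,0.014,-0.006,0.426,0]]]'

```text
clock: 26.48
ee_pos: [0.4911, 0.0182, 0.0239]
orientation: [2.349, 2.085, 0.002]
contact_force: [0.3, 0.1, -2.8]
gripper_width: 0.0427
gripper_force: 42.3
```

```bash
python3 -c "
from h import *
go(.4906,.0165,.0222,-7.0); print(state()['contact_force'],state()['gripper_width'])"
```

```text
t 26.48 at [0.4911 0.0182 0.0239] yaw -6.83 tilt 0.09 d mm [-1.8 -0.3  1.7] share [-0.0071 -0.0011  0.0068] twist 0.0005 deg 0.17 rows>= 1
[ 0.30532264  0.0560453  -2.7928049 ] 0.04270577623843591
```

Request:
jog_arm --rows '[[[-0.3,-0.006,0,0,0],[-0.3,-0.006,0,0.004,0],[-0.3,-0.006,0,0.0065,0],[-0.3,-0.006,0,0.0065,0]]]'

```text
clock: 26.98
ee_pos: [0.4904, 0.0167, 0.0221]
orientation: [2.349, 2.085, 0.0]
contact_force: [-2.2, -1.0, 4.7]
gripper_width: 0.0426
gripper_force: 43.2
```

Contact is made. I release, rise, and check from above.

Request:
jog_arm --rows '[[[0,0,0,-0.001,0],[0.4,0,0,-0.001,0],[0.4,0,0,-0.001,0],[0.4,0,0,-0.1,0],[0.4,0,0,-0.3,0],[0.6,0,0,-0.5,0],[1,0,0,-0.75,0],[1,0,0,-1,0]]]'

```text
clock: 27.98
ee_pos: [0.4898, 0.0169, 0.2735]
orientation: [-2.349, -2.086, -0.0]
contact_force: [1.7, -0.9, -0.5]
gripper_width: 0.0853
gripper_force: 0.0
```

Request:
jog_arm --rows '[[[1,0,0,-0.12,0],[1,0,0,-0.12,0],[1,0,0,-0.12,0]]]'

```text
clock: 28.35
ee_pos: [0.4894, 0.0166, 0.3005]
orientation: [-2.349, -2.085, 0.003]
contact_force: [-1.1, -0.5, 0.5]
gripper_width: 0.0855
gripper_force: 0.0
```

```bash
cat > all.py <<'E'
from w import *
s=state();im=capture('wrist');cv2.imwrite('pics/all.png',im);K,T=cam('wrist',s)
H,S,V=cv2.split(cv2.cvtColor(im,cv2.COLOR_BGR2HSV))
def near(name,p,z,r,m):
    u,v=proj([*p,z],K,T)[0].astype(int); o=win(m.astype(np.uint8),max(u-r,0),max(v-r,0),u+r,max(v+r,1)); print(name,"px",u,v,o.sum(),end=" ")
    if o.sum()>20: rect(o,z,K,T,name)
br=(H<25)&(S>110)
near("square",(.5012,.1021),.019,60,br); near("long",(.4804,-.0664),.019,70,br)
for t in (70,85,100): near(f"block<{t}",(.4908,.0179),.051,34,(V<t)&(S<90))
for t in (110,130,150): near(f"ring>{t}",(.5012,.1021),.051,36,(V>t)&(S<55))
for t in (170,200): near(f"strap>{t}",(.4804,-.0664),.051,58,(V>t)&(S<50))
ng=~((H>60)&(H<100)&(S>90)); u,v=proj([.6927,.0865,.012],K,T)[0]; print("plate px",u,v)
go(.691,.0865,.2,0.7)
E
python3 all.py
```

```text
square px 317 102 4740 square c 501.2 102.0 size 75.1 74.9 ang 79.7
long px 316 264 3286 long c 480.6 -66.8 size 109.1 59.6 ang 83.5
block<70 px 316 192 276 block<70 c 491.2 32.6 size 3.8 41.5 ang -6.7
block<85 px 316 192 390 block<85 c 489.7 20.0 size 29.3 42.1 ang -6.7
block<100 px 316 192 1407 block<100 c 489.4 20.5 size 30.3 42.9 ang -6.7
ring>110 px 317 100 410 ring>110 c 500.2 101.0 size 48.3 48.5 ang -51.0
ring>130 px 317 100 240 ring>130 c 486.7 102.8 size 46.5 19.8 ang 82.0
ring>150 px 317 100 1 strap>170 px 316 274 6462 strap>170 c 481.8 -60.6 size 110.4 111.2 ang -6.7
strap>200 px 316 274 6166 strap>200 c 482.2 -60.5 size 110.9 109.7 ang 82.8
plate px 508.73414595403824 94.8796607645107
t 28.4 at [0.4892 0.0167 0.3001] yaw -6.81 tilt 0.16 d mm [ 93.3 192.4  99.6] share [0.3733 0.7694 0.3983] twist -0.0209 deg -7.51 rows>= 4
```

Request:
jog_arm --rows '[[[1,0.05,0.22,0,0],[1,0.15,0.44,0,-0.01],[1,0.28,0.66,0,-0.021],[1,0.28,0.77,0,-0.021],[1,0.28,0.77,0,-0.021],[1,0.28,0.77,0,-0.021],[1,0.28,0.77,0,-0.021]]]'

```text
clock: 29.28
ee_pos: [0.6886, 0.0634, 0.3016]
orientation: [-2.207, -2.236, 0.001]
contact_force: [-0.7, -0.5, 0.2]
gripper_width: 0.0856
gripper_force: 0.0
```

```bash
cat > plate.py <<'E'
from w import *
s=state();im=capture('wrist');cv2.imwrite('pics/pl.png',im);K,T=cam('wrist',s)
H,S,V=cv2.split(cv2.cvtColor(im,cv2.COLOR_BGR2HSV))
print("ends px",proj([[.69,-.05,.012],[.69,.22,.012]],K,T).round().tolist(),"V",V[proj([.691,.0865,.012],K,T)[0].astype(int)[1],proj([.691,.0865,.012],K,T)[0].astype(int)[0]])
for t in (90,130,160,190):
    m=(S<60)&(V>t); n,l=cv2.connectedComponents(m.astype(np.uint8)); u,v=proj([.691,.0865,.012],K,T)[0].astype(int)
    rect(l==l[v,u],.012,K,T,f"plate>{t}")
go(.691,.0865,.1,0.7)
E
python3 plate.py
```

```text
ends px [[315.0, 287.0], [319.0, 26.0]] V 226
plate>90 c 693.1 86.2 size 58.3 267.9 ang -89.2
plate>130 c 693.2 86.2 size 58.3 267.9 ang -89.2
plate>160 c 694.1 34.0 size 57.4 163.5 ang -89.2
plate>190 c 694.3 34.0 size 57.0 163.5 ang -89.2
t 29.32 at [0.6888 0.0633 0.3019] yaw 0.76 tilt 0.02 d mm [ 23.2   2.5 201.9] share [0.0928 0.0101 0.8077] twist 0.0002 deg 0.06 rows>= 4
```

Request:
jog_arm --rows '[[[0.65,0.091,0.0185,0.2,0],[0.65,0.091,0.0185,0.44,0],[0.65,0.091,0.0185,0.68,0],[0.65,0.091,0.0185,0.9,0],[0.65,0.091,0.0185,1,0],[0.65,0.091,0.0185,1,0],[0.65,0.091,0.0185,1,0]]]'

```text
clock: 30.2
ee_pos: [0.6951, 0.0866, 0.0535]
orientation: [2.206, 2.234, 0.004]
contact_force: [-0.6, 0.0, 0.8]
gripper_width: 0.07
gripper_force: 0.0
```

```bash
python3 plate.py;  python3 -c "
from h import *
go(.6931,.0862,.002,.8)"
```

```text
ends px [[303.0, 481.0], [308.0, -39.0]] V 233
plate>90 c 693.2 92.9 size 57.8 225.1 ang -89.2
plate>130 c 693.2 92.9 size 57.7 225.1 ang -89.2
plate>160 c 693.2 92.9 size 57.7 225.1 ang -89.2
plate>190 c 694.2 37.5 size 57.2 112.8 ang -89.2
t 30.25 at [0.6955 0.0867 0.0539] yaw 0.73 tilt 0.22 d mm [ -0.1  -4.3 -46.1] share [-0.0005 -0.0173 -0.1843] twist 0.0001 deg 0.03 rows>= 1
t 30.25 at [0.6955 0.0867 0.0539] yaw 0.73 tilt 0.22 d mm [-0.5 -2.6 51.9] share [-0.0021 -0.0104  0.2077] twist -0.0002 deg -0.07 rows>= 1
```

Request:
jog_arm --rows '[[[0.65,0,-0.008,0.05,0],[0.65,0,-0.008,0.12,0],[0.65,0,-0.008,0.18,0],[0.65,0,-0.008,0.2,0],[0.65,0,-0.008,0.21,0],[0.65,0,-0.008,0.21,0]]]' --squeeze 60

```text
clock: 31.0
ee_pos: [0.6921, 0.0865, -0.0009]
orientation: [2.207, 2.236, 0.0]
contact_force: [-0.0, -0.3, -0.3]
gripper_width: 0.0701
gripper_force: 0.0
```

Request:
jog_arm --rows '[[[0.5,0,0,0,0],[0.4,0,0,0,0],[0.2,0,0,0,0],[0.1,0,0,0,0],[0,0,0,0,0],[0,0,0,0,0]]]'

```text
clock: 31.75
ee_pos: [0.692, 0.0863, -0.0009]
orientation: [2.207, 2.236, 0.0]
contact_force: [-0.5, -0.2, -0.1]
gripper_width: 0.0425
gripper_force: 0.0
```

The fingers shut to 42 mm with no force, so they passed above the 12 mm plate. The tips stand higher than I assumed when part open. I reopen and go down in small steps, watching the force.

Request:
jog_arm --rows '[[[0.4,0,0,0,0],[0.65,0,0,0,0],[0.65,0,0,0,0],[0.65,0,0,0,0],[0.65,0,0,0.01,0],[0.65,0,0,0.02,0],[0.65,0,0,0.02,0]]]'

```text
clock: 32.62
ee_pos: [0.6917, 0.0863, -0.0063]
orientation: [-2.207, -2.236, 0.001]
contact_force: [0.9, 0.7, -0.1]
gripper_width: 0.0706
gripper_force: 0.0
```

```bash
python3 plate.py | tail -4
```

```text
plate>130 c 692.9 110.8 size 57.5 159.4 ang -89.2
plate>160 c 692.8 100.6 size 267.3 179.9 ang 0.9
plate>190 c 692.8 100.6 size 267.3 179.9 ang 0.9
t 32.67 at [ 0.6919  0.0863 -0.0062] yaw 0.75 tilt 0.02 d mm [   0.2   -0.9 -106.2] share [ 0.0007 -0.0036 -0.4247] twist 0.0001 deg 0.05 rows>= 2
```

Request:
jog_arm --rows '[[[0.65,0,0.003,0.006,0],[0.65,0,0.003,0.012,0],[0.65,0,0.003,0.012,0]]]'

```text
clock: 33.05
ee_pos: [0.6926, 0.0863, -0.0091]
orientation: [-2.207, -2.236, 0.0]
contact_force: [-0.5, 0.5, 0.4]
gripper_width: 0.0705
gripper_force: 0.0
```

Request:
jog_arm --rows '[[[0.5,0,0,0,0],[0.4,0,0,0,0],[0.3,0,0,0,0],[0.25,0,0,0,0],[0.25,0,0,0,0]]]' --squeeze 30

```text
clock: 33.67
ee_pos: [0.6927, 0.0864, -0.0089]
orientation: [2.207, 2.236, 0.0]
contact_force: [-0.3, -0.0, -0.0]
gripper_width: 0.0534
gripper_force: 0.0
```

The fingers passed over the plate again. Back-projecting the pad edges from my earlier pictures puts the real tips about 22–30 mm behind the reported TCP when part open. So I must go deeper, still guarded by the force reading.

Request:
jog_arm --rows '[[[0.5,0,0,-0.01,0],[0.65,0,0,-0.01,0],[0.65,0,0,-0.01,0],[0.65,0,0,0,0],[0.65,0,0,0.012,0],[0.65,0,0,0.024,0],[0.65,0,0,0.024,0]]]' --squeeze 30

```text
clock: 34.55
ee_pos: [0.6924, 0.0863, -0.0154]
orientation: [-2.207, -2.236, 0.001]
contact_force: [0.4, 0.3, -0.1]
gripper_width: 0.0706
gripper_force: 0.0
```

Request:
jog_arm --rows '[[[0.65,0,0,0.006,0],[0.65,0,0,0.012,0],[0.65,0,0,0.012,0]]]'

```text
clock: 34.92
ee_pos: [0.6927, 0.0863, -0.0181]
orientation: [-2.207, -2.236, 0.0]
contact_force: [-0.2, -0.3, 0.6]
gripper_width: 0.0703
gripper_force: 0.0
```

Request:
jog_arm --rows '[[[0.65,0,0,0.008,0],[0.65,0,0,0.012,0],[0.65,0,0,0.016,0],[0.65,0,0,0.016,0]]]'

```text
clock: 35.42
ee_pos: [0.6927, 0.0863, -0.0221]
orientation: [-2.207, -2.236, 0.0]
contact_force: [-0.1, 0.7, -0.5]
gripper_width: 0.0704
gripper_force: 0.0
```

Request:
jog_arm --rows '[[[0.5,0,0,0,0],[0.4,0,0,0,0],[0.3,0,0,0,0],[0.25,0,0,0,0],[0.25,0,0,0,0]]]'

```text
clock: 36.05
ee_pos: [0.6936, 0.0865, -0.0213]
orientation: [2.206, 2.235, 0.002]
contact_force: [1.2, -0.3, 4.2]
gripper_width: 0.057
gripper_force: 33.8
```

Gripped at 57 mm. I take it about 3 mm deeper for a safer hold and squeeze harder.

Request:
jog_arm --rows '[[[0.5,0,0,0,0],[0.55,0,0,0,0],[0.55,0,0,0.006,0],[0.55,0,0,0.012,0],[0.55,0,0,0.012,0]]]'

```text
clock: 36.67
ee_pos: [0.6925, 0.0863, -0.0253]
orientation: [-2.207, -2.236, 0.001]
contact_force: [0.4, 0.6, -1.0]
gripper_width: 0.0661
gripper_force: 0.0
```

Request:
jog_arm --rows '[[[0.4,0,0,0,0],[0.3,0,0,0,0],[0.1,0,0,0,0],[0,0,0,0,0],[0,0,0,0,0]]]' --squeeze 80

```text
clock: 37.3
ee_pos: [0.6932, 0.0865, -0.0242]
orientation: [2.207, 2.235, 0.001]
contact_force: [-1.0, -0.2, 5.5]
gripper_width: 0.0556
gripper_force: 85.9
```

Request:
jog_arm --rows '[[[0,0,0,-0.04,0],[0,0,0,-0.1,0],[0,0,0,-0.16,0],[0,0,0,-0.16,0],[0,0,0,-0.16,0]]]'

```text
clock: 37.92
ee_pos: [0.6925, 0.0862, 0.015]
orientation: [-2.207, -2.236, 0.001]
contact_force: [0.1, -0.0, -4.2]
gripper_width: 0.0556
gripper_force: 86.2
```

```bash
python3 - <<'E'
from w import *
s=state();im=capture('wrist');K,T=cam('wrist',s);cv2.imwrite('pics/pg.png',im)
H,S,V=cv2.split(cv2.cvtColor(im,cv2.COLOR_BGR2HSV))
z=s["ee_pos"][2]+.0245+.012
m=((S<60)&(V>110)).astype(np.uint8); m[330:]=0
n,l=cv2.connectedComponents(m); u,v=proj([*(np.array(s["ee_pos"][:2])+[0,.06]),z],K,T)[0].astype(int); print(u,v,im[v,u],"far end px",proj([.693,.221,z],K,T),"frac visible")
rect(l==l[v,u],z,K,T,"plate")
sc=capture('scene');cv2.imwrite('pics/sg.png',sc)
go(.4912,.0178,.13,-7.1); print(s["contact_force"],s["gripper_width"])
E
```

```text
319 151 [182 180 187] far end px [[ 326.76963624 -159.87274287]] frac visible
plate c 690.9 137.4 size 57.2 96.8 ang -89.2
t 38.02 at [0.6921 0.0861 0.0144] yaw 0.75 tilt 0.07 d mm [ -65.7 -202.  -115.3] share [-0.2629 -0.8078 -0.4612] twist 0.0218 deg 7.85 rows>= 4
[ 0.09731241 -0.03329229 -4.2098835 ] 0.05558130327700244
```

The plate is held level, reading 57 mm wide at the expected height. I lift it, carry it over the row and turn it to −7.1°.

Request:
jog_arm --rows '[[[0,0,0,-0.12,0],[0,0,0,-0.3,0],[0,-0.05,-0.15,-0.35,0],[0,-0.12,-0.35,-0.35,0.007],[0,-0.19,-0.55,-0.35,0.014],[0,-0.25,-0.72,-0.35,0.0218],[0,-0.263,-0.808,-0.35,0.0218],[0,-0.263,-0.808,-0.35,0.0218]]]'

```text
clock: 39.02
ee_pos: [0.4896, 0.0173, 0.1025]
orientation: [-2.354, -2.079, 0.004]
contact_force: [1.1, 0.7, -5.1]
gripper_width: 0.0555
gripper_force: 87.0
```

Request:
jog_arm --rows '[[[0,0,0,0,0],[0,0,0,0.06,0],[0,0,0,0.12,0],[0,0,0,0.16,0],[0,0,0,0.16,0],[0,0,0,0.16,0]]]'

```text
clock: 39.78
ee_pos: [0.4918, 0.0182, 0.0626]
orientation: [2.355, 2.08, 0.0]
contact_force: [-0.6, -0.6, -4.1]
gripper_width: 0.0555
gripper_force: 87.0
```

```bash
python3 -c "
from h import *
go(.4912,.0178,.0265,-7.1);s=state();print(s['contact_force'],s['gripper_width'])"
```

```text
t 39.77 at [0.4918 0.0182 0.0626] yaw -7.09 tilt 0.02 d mm [-0.5 -0.6 36.1] share [-0.0018 -0.0023  0.1442] twist 0.0 deg 0.01 rows>= 1
[-0.57973323 -0.59695979 -4.0505159 ] 0.05547099180139076
```

Request:
jog_arm --rows '[[[0,-0.002,-0.002,0.05,0],[0,-0.002,-0.002,0.09,0],[0,-0.002,-0.002,0.115,0],[0,-0.002,-0.002,0.128,0],[0,-0.002,-0.002,0.134,0],[0,-0.002,-0.002,0.138,0],[0,-0.002,-0.002,0.138,0]]]'

```text
clock: 40.65
ee_pos: [0.4912, 0.0175, 0.0282]
orientation: [2.355, 2.079, 0.0]
contact_force: [0.1, -0.0, -4.3]
gripper_width: 0.0559
gripper_force: 87.0
```

Request:
jog_arm --rows '[[[0,0,0,0.003,0],[0,0,0,0.005,0],[0,0,0,0.005,0]]]'

```text
clock: 41.02
ee_pos: [0.4911, 0.0175, 0.0268]
orientation: [2.355, 2.08, 0.0]
contact_force: [-0.2, -0.1, -4.3]
gripper_width: 0.056
gripper_force: 87.0
```

Request:
jog_arm --rows '[[[0,0,0,0.002,0],[0,0,0,0.003,0],[0,0,0,0.003,0]]]'

```text
clock: 41.4
ee_pos: [0.4911, 0.0175, 0.0267]
orientation: [2.354, 2.079, 0.0]
contact_force: [-1.4, -0.5, 5.1]
gripper_width: 0.0556
gripper_force: 88.2
```

Contact is made, with the plate's weight taken and about 5 N on top. I ease the squeeze, open gently and rise.

Request:
jog_arm --rows '[[[0.25,0,0,0,0],[0.35,0,0,0,0],[0.45,0,0,0,0],[0.6,0,0,0,0],[0.65,0,0,0,0],[0.65,0,0,0,0]]]' --squeeze 20

```text
clock: 42.15
ee_pos: [0.4912, 0.0176, 0.0261]
orientation: [2.355, 2.08, 0.0]
contact_force: [-0.5, -1.0, -0.1]
gripper_width: 0.0703
gripper_force: 0.0
```

Request:
jog_arm --rows '[[[0.65,0,0,-0.04,0],[0.65,0,0,-0.12,0],[0.8,0,0,-0.3,0],[1,0,0,-0.5,0],[1,0,0,-0.75,0],[1,0,0,-1,0],[1,0,0,-1,0],[1,0,0,-1,0]]]'

```text
clock: 43.15
ee_pos: [0.4903, 0.0171, 0.2762]
orientation: [2.355, 2.079, -0.001]
contact_force: [-1.1, -0.2, -0.1]
gripper_width: 0.0853
gripper_force: 0.0
```

```bash
cat > fin.py <<'E'
from w import *
s=state();im=capture('wrist');K,T=cam('wrist',s);cv2.imwrite('pics/fin.png',im)
H,S,V=cv2.split(cv2.cvtColor(im,cv2.COLOR_BGR2HSV))
u,v=proj([.4911,.0175,.063],K,T)[0].astype(int); print(u,v,im[v,u])
e=proj([[.507,.15,.063],[.475,-.115,.063]],K,T); print("ends",e.round().tolist())
# edge search: profile across at several stations along plate, in plate coords
g=cv2.GaussianBlur(cv2.cvtColor(im,cv2.COLOR_BGR2GRAY),(3,3),0).astype(np.float32)
a=np.radians(82.9); L=np.array([np.cos(a),np.sin(a)]); W=np.array([np.sin(a),-np.cos(a)]); c=np.array([.4911,.0175])
def prof(base,d,rng):
    t=np.arange(*rng,.0005); P=np.c_[base+t[:,None]*d,np.full(len(t),.063)]; uv=proj(P,K,T).astype(np.float32)
    return t,cv2.remap(g,uv[:,:1],uv[:,1:],cv2.INTER_LINEAR).ravel()
for st in (-.1,-.05,0,.05,.1):
    t,p=prof(c+st*L,W,(-.045,.0451)); d=np.abs(np.gradient(p)); lo=t<0
    print("st",st,"edges",t[lo][d[lo].argmax()]*1000,t[~lo][d[~lo].argmax()]*1000)
for w in (-.015,0,.015):
    t,p=prof(c+w*W,L,(-.15,.1501)); d=np.abs(np.gradient(p)); lo=t<-.115; hi=t>.115
    print("w",w,"ends",t[lo][d[lo].argmax()]*1000,t[hi][d[hi].argmax()]*1000)
go(.4911,.0175,.3,-7.1); print(s["contact_force"])
E
python3 fin.py
```

```text
315 199 [226 221 219]
ends [[316.0, 37.0], [316.0, 335.0]]
st -0.1 edges -28.999999999999986 26.500000000000064
st -0.05 edges -28.999999999999986 0.5000000000000421
st 0 edges -28.999999999999986 29.000000000000068
st 0.05 edges -28.999999999999986 27.500000000000068
st 0.1 edges -29.499999999999986 27.500000000000068
w -0.015 ends -134.99999999999997 133.50000000000026
w 0 ends -134.99999999999997 139.00000000000026
w 0.015 ends -134.49999999999997 139.00000000000026
t 43.2 at [0.4899 0.0172 0.2753] yaw -7.1 tilt 0.12 d mm [  0.5   1.1 -24.7] share [ 0.0018  0.0043 -0.0988] twist -0.0 deg -0.0 rows>= 1
[-1.09533403 -0.20574954 -0.11828077]
```

The plate's edges lie at ±29 mm and ±134 to 135 mm about the row centre at the expected height, so it is flat and aligned. The gripper is clear, so I hand in.

```bash
python3 -c "
from workcell import sign_off
print(sign_off())"
```

```text
the job is handed in; nothing more can be done
None
```

The job is handed in at about 43 s: both dies and the block sit within roughly 1.5 mm of target, the plate measured flat, centred and aligned on top, the oval die was left alone, and the judged result was not reported back to me.

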